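# Fit the slicing plate into the kitchen slicer

### The job

Fit the notched slicing plate (not the plain-ended grating plate) into the slicer: lay it flat in the recess with its notch over the pin, without dropping it, and let go. Then fold the clamp flap fully down over it. Leave the other things where they are.

Things in the scene. Friction and masses are not known exactly. Their poses are not given: they have to be found in the camera images.
- slicer: white vegetable slicer, fixed; bed 300 mm along its x, 150 mm along its y, loop handle past its +x end (to x=223 mm). Origin on the counter under the recess centre, z up. Recess: 58 mm (x) by 126 mm (y), flat floor 22 mm above the counter, 6 mm deep (deck top 28 mm). One upright steel pin near its +y end; grey clamp flap hinged on the bed's +y edge
- pin (a point): top centre of the locating pin: pin 6 mm in diameter, 10 mm high above the recess floor, its top 32 mm above the counter, at slicer x=0, y=+48 mm
- clamp (a joint): clamp flap angle, rad: 0 shut (flat over the pin end of the recess), grows opening; 1.57 upright, more leans out to slicer +y (limit 2.4). Starts 1.75 to 2.2, clear of the recess. Hinge axis along slicer x at y=70 mm, 37 mm high. Stays where left (friction 0.03 N m, about 1 N at its edge): push it all the way down. Cannot shut over an unseated plate
- clamp_edge (a point): middle of the clamp flap's free edge, 44 mm from the hinge axis. Flap 46 mm wide (slicer x), 6 mm thick. Shut: top 40 mm above the counter, free edge at slicer y=26 mm, two small feet underneath end 1 mm above a seated plate
- slicing_plate: steel slicing blade plate, 120 mm (its y) by 52 mm (its x) by 5 mm, about 90 g, blade strip along its -x side; open notch 10 mm wide, 17 mm deep in the middle of its +y end. Central upright grip on top, up to 33 mm above the underside. Origin: centre of underside, z up. Starts on a 3 mm mat, grip up. Seated: its origin over the slicer's, 22 mm high, axes parallel
- plate_grip (a point): grasp point in the plate's finger grip: over the plate's centre, 26 mm above its underside (21 mm above its upper face, 7 mm below the grip's top). Grip: 12 mm along the plate's x (fingers close along x), 34 mm along y, 28 mm high above the face
- plate_notch (a point): point in the notch where the pin belongs, level with the plate's underside, 48 mm from the plate's centre along its +y; 5 mm from each flank and from the notch's inner end
- grating_plate: the other insert, not wanted: 110 x 52 x 5 mm steel plate with two rows of small round bumps, both ends plain (no notch), same 12 x 34 x 28 mm grip on top, so it is the same height; origin at the centre of its underside
- straw_brush: straw brush lying flat, about 205 mm long, 16 mm wide white plastic grip, thin steel stem, dark bristles; origin on the counter under its stem, grip towards its -y, bristles towards its +y
- spare_lid: loose screw-top lid, 72 mm across, 37 mm high with spout; origin centre of underside
- bowl: small bowl, 120 mm across, 50 mm high; origin centre of underside
- cup_purple: purple sippy cup with white screw lid, 72 mm across, 122 mm high, standing on the turntable (turntable top 75 mm above the counter); origin centre of underside
- cup_teal: teal sippy cup with white screw lid, 72 mm across, 122 mm high, standing on the turntable (turntable top 75 mm above the counter); origin centre of underside
- cup_red: red sippy cup with white screw lid, 72 mm across, 122 mm high, standing on the turntable (turntable top 75 mm above the counter); origin centre of underside
Things that resemble listed ones, but are neither listed nor needed, are in the scene too. Leave any pink or red look-alike of the slicing_plate alone.

How it is judged:
On the way, in this order (a step that is already met when the one before it is completed fails the run):
1. the slicing plate lies in the recess with its notch over the pin, released, the clamp still open (z of each of plate_notch, slicing_plate in the frame of slicer below 0.0238 m and z of slicing_plate in the frame of slicer above 0.02 m and horizontal distance between plate_notch and pin below 0.006 m and angle between the y axis of slicing_plate and the y axis of slicer, either way round below 0.12 rad and angle between slicing_plate's own z axis and vertical below 0.04 rad and value of joint clamp above 0.6 rad and contact force between the fingers and slicing_plate below 0.05 N), for 0.2 s.
2. the clamp is folded down over the plate (z of each of plate_notch, slicing_plate in the frame of slicer below 0.0238 m and z of slicing_plate in the frame of slicer above 0.02 m and horizontal distance between plate_notch and pin below 0.006 m and angle between the y axis of slicing_plate and the y axis of slicer, either way round below 0.12 rad and angle between slicing_plate's own z axis and vertical below 0.04 rad and value of joint clamp below 0.12 rad), for 0.2 s.
At the end, for the whole second after the job is handed in: The slicing plate is at rest flat on the recess floor (underside within about 2 mm of it, tilt under 0.04 rad), its notch point within 6 mm of the pin horizontally and its length within 0.12 rad of the slicer's y, and the clamp is shut to under 0.12 rad (all of step 2 and linear speed of slicing_plate below 0.02 m/s); the robot touches nothing.
It fails at once if the slicing plate is dropped (falls freely more than about 2 cm) (linear speed of slicing_plate above 0.6 m/s and contact force between the fingers and slicing_plate below 0.01 N).
It fails at once if another thing is moved more than 30 mm (distance of any of grating_plate, straw_brush, spare_lid, bowl, cup_purple, cup_teal, cup_red from where it was at the start of the episode above 0.03 m).
It also fails if it takes over 51 s, if anything falls off the work surface, if the arm or the gripper's body presses on something with over 40 N, if the wrist force passes 120 N, or if a joint passes its speed limit or range.

### The arm

A 6-joint arm with a two-finger parallel gripper is mounted at the origin on the work surface. World frame = base frame: x ahead of the robot, y to its left, z up, the work surface at z = 0. Lengths are in m, angles in rad, forces in N, time in s.
With the tool pointing down it reaches from about 0.325 to 1 m from the base axis. Payload 5.1 kg.
Tool frame: the origin (TCP) lies on the centre line of the jaws, within the pads' length; the fingertips stand 22 mm ahead of it and the grasp point (between the pads) lies 3 mm ahead of it; z points along the fingers, y is the line along which they close (so a half turn about z gives the same grasp; the last joint's range is limited). The gripper opens to 85 mm and grips with 20 to 120 N. Pads are 22 mm wide; open, the fingers measure 114 mm over their backs; the gripper's body (76 mm by 85 mm) begins 54 mm behind the grasp point. The pads swing forward as they close: fully open they stand 13 mm farther back than shut.
Start: joints at [-1.344, 0.124, 1.65, -0, 1.367, -0.083], TCP at [0.198, -0.619, 0.253] pointing down, gripper open.
Joint ranges: [-2.61, 2.61], [-1.02, 2.33], [0.03, 2.71], [-1.35, 4.49], [0.32, 2.68], [-2.91, 2.91]. Speed limits (rad/s): [2.57, 2.57, 3.14, 3.14, 3.14, 3.14].

### API

Orientations are given as a rotation vector (axis times angle).
In Python, from plant import manip, optics gives the robot as it stands. The module is installed in compiled form; this text tells all that it offers.
- The arm moves only by the shell command python3 -m creep 'ROWS' [OPENING] [FORCE]. ROWS is JSON, a list of rows, each a list of 6 numbers: the shift along the tool's x, y, z in mm, then the turn, a rotation vector about the tool's x, y, z in degrees. In form: [[x, y, z, ax, ay, az], ...]. A call has exactly 10 rows; each row is the pose to reach, as a shift and turn from the pose commanded when the call began, along the tool's axes at that moment; what a row does not reach only later rows make up. A row lasts 1/12 s, in which the tool goes at most 41.7 mm and 7.16 degrees, less where a joint would pass 70% of its speed; a pose out of reach is approached as far as the arm can. A call with a gripper value outside its range is refused whole. OPENING is the closure in counts, from 0 (fully open) to 255 (shut), set as the call begins (- or left out, the last holds). The fingers move at their own pace and stop on an object; FORCE is the grip in N (left out, the last holds). Time passes only in rows, so rows that repeat a pose let the fingers close, or fill a call up. It gives the time, the measured TCP pose, the force, the opening and the grip force at its end, in the units of the state.
- manip.get_obs(): the state, without advancing time (a new reading comes with each control period).
- optics.read_camera(name): name is "scene" or "top" or "wrist"; returns the picture (400x640x3 uint8, blue, green, red); there is no depth.
- optics.camera_info(name): a dict with "fx", "fy", "cx", "cy" (pixels), "extrinsics" (4x4, takes a point from world to camera coordinates); the wrist camera has in their place "T_tool_cam" (4x4, takes a point from camera to tool coordinates, whose origin is the TCP and whose axes are the flange's). Camera axes: x right, y down, z forward; pixel columns grow to the right and rows downward; lengths in m; the calibration is good to about 2 mm. A picture is of the moment at which its call begins: read the wrist's pose just before it. camera_info takes no time and is no camera call.
- manip.close_job(): hands the job in; it is judged then, once.
The state is a dict: "t": time; "joint_positions": joint angles; "joint_velocities": joint speeds; "tau": joint torques, N m; "tool_pos": TCP position; "tool_rot": TCP orientation; "wrist_force": force on the tool from outside, world axes, zero at the start; "wrist_torque": the same for the moment, N m; "finger_gap": opening from 0.0 (shut) to 1.0 (fully open); "grip_force": force on a finger pad.
Only numpy, scipy, OpenCV 4.12 (cv2) and the standard library are available. Lean on these libraries where they do the work, as an engineer would, in place of code of your own. Each camera call takes 0.05 s, during which the arm holds its last target. There are 200 camera calls.

## Working session

There is one attempt and no reset: what is moved stays moved. The work goes in short steps, Python scripts to look and compute and a shell command to move; the robot and the scene stay as the last step left them, time stands still between calls to the robot, and variables do not carry over. Pictures are saved under pics/ and viewed, at most 10 in all, crops included, and the job is handed in when it is done.

```bash
mkdir -p pics; cat > h.py <<'E'
import numpy as np, cv2
from scipy.spatial.transform import Rotation as R
from plant import manip, optics
def cam(name):
    i=optics.camera_info(name)
    K=np.array([[i['fx'],0,i['cx']],[0,i['fy'],i['cy']],[0,0,1]])
    if name=='wrist':
        o=manip.get_obs(); T=np.eye(4); T[:3,:3]=R.from_rotvec(o['tool_rot']).as_matrix(); T[:3,3]=o['tool_pos']
        M=T@np.array(i['T_tool_cam'])
    else: M=np.linalg.inv(np.array(i['extrinsics']))
    return K,M
def ray(K,M,px,z):
    d=M[:3,:3]@np.linalg.inv(K)@np.array([px[0],px[1],1.]); c=M[:3,3]
    return c+d*(z-c[2])/d[2]
def proj(K,M,p):
    q=np.linalg.inv(M)@np.append(p,1); q=K@q[:3]; return q[:2]/q[2]
E
python3 - <<'E'
from h import *
o=manip.get_obs(); print({k:np.round(v,3) for k,v in o.items()})
for n in ['top','scene']:
    cv2.imwrite(f'pics/{n}0.png',optics.read_camera(n)); K,M=cam(n); print(n,np.round(K,1).tolist(),np.round(M,3).tolist())
print(np.round(cam('wrist')[1],3), optics.camera_info('wrist'))
E
```

```text
{'t': np.float64(0.0), 'joint_positions': array([-1.344,  0.125,  1.652, -0.   ,  1.367, -0.083]), 'joint_velocities': array([ 0.   ,  0.001, -0.   , -0.   ,  0.   , -0.001]), 'tau': array([-1.0000e-03, -4.2361e+01, -3.6546e+01, -0.0000e+00,  7.0000e-03,
        0.0000e+00]), 'tool_pos': array([ 0.198, -0.619,  0.252]), 'tool_rot': array([-3.102, -0.484,  0.   ]), 'wrist_force': array([ 0.402, -0.275,  0.183]), 'wrist_torque': array([-0.065, -0.02 ,  0.014]), 'grip_force': np.float64(0.0), 'finger_gap': np.float64(1.0)}
top [[378.9, 0.0, 321.7], [0.0, 378.9, 197.7], [0.0, 0.0, 1.0]] [[0.022, -0.996, 0.086, 0.424], [-1.0, -0.022, 0.004, 0.047], [-0.002, -0.086, -0.996, 1.246], [0.0, 0.0, 0.0, 1.0]]
scene [[390.6, 0.0, 319.2], [0.0, 390.6, 203.4], [0.0, 0.0, 1.0]] [[0.173, 0.68, -0.713, 1.373], [0.985, -0.109, 0.134, -0.129], [0.013, -0.725, -0.688, 0.926], [0.0, 0.0, 0.0, 1.0]]
[[ 0.304 -0.917 -0.258  0.264]
 [-0.953 -0.294 -0.08  -0.596]
 [-0.003  0.27  -0.963  0.374]
 [ 0.     0.     0.     1.   ]] {'fx': 278.7885740200513, 'fy': 278.7885740200513, 'cx': 321.25174265587475, 'cy': 196.78582572349515, 'T_tool_cam': array([[-4.75760480e-04, -9.62720760e-01, -2.70496786e-01,
         6.92217800e-02],
       [ 9.99999641e-01, -2.68550733e-04, -8.03044452e-04,
        -1.27951960e-03],
       [ 7.00465455e-04, -2.70497072e-01,  9.62720543e-01,
        -1.21752103e-01],
       [ 0.00000000e+00,  0.00000000e+00,  0.00000000e+00,
         1.00000000e+00]])}
```

View pics/top0.png

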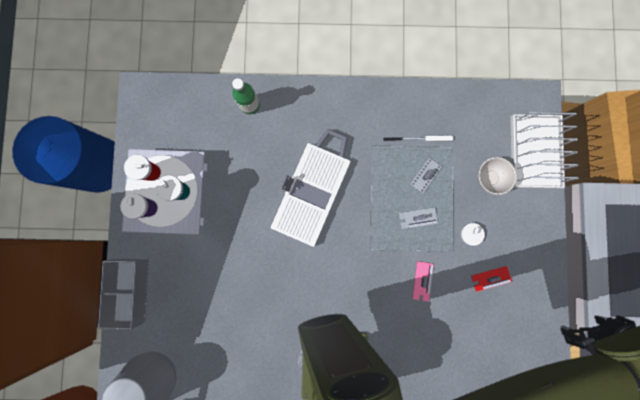

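View pics/scene0.png

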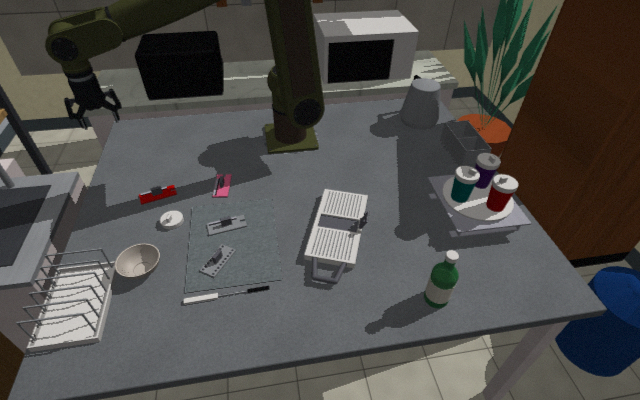

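Top-view candidates for the slicing plate are the grey plate at (419,217), the grey bumpy plate at (425,176), the pink one at (424,281) and the red one at (491,278). The bumpy plate is the grating plate, and the pink and red ones are look-alikes, so I choose (419,217). The slicer is at about (312,193), with its handle towards (335,140) and its clamp at (292,184). Next I'll check this in a close crop.

```bash
python3 - <<'E'
from h import *
a=cv2.imread('pics/top0.png'); f=lambda c:cv2.resize(c,None,fx=5,fy=5,interpolation=cv2.INTER_CUBIC)
p=f(a[155:235,390:465]); s=f(a[130:250,265:355])
s=cv2.resize(s,(400,533)); 
o=np.zeros((533,785,3),np.uint8); o[:400,:375]=p; o[:,380:780]=s; cv2.imwrite('pics/crop0.png',o)
K,M=cam('top')
for px,z in [((419,217),.02),((425,176),.02),((319,193),.028),((292,184),.04),((335,140),.028),((280,228),.028),((327,243),.028),((350,158),.028),((305,143),.028)]: print(px,ray(K,M,px,z).round(3))
E
```

```text
(419, 217) [ 0.474 -0.264  0.02 ]
(425, 176) [ 0.608 -0.283  0.02 ]
(319, 193) [0.544 0.061 0.028]
(292, 184) [0.57  0.148 0.04 ]
(335, 140) [0.719 0.012 0.028]
(280, 228) [0.428 0.183 0.028]
(327, 243) [0.384 0.032 0.028]
(350, 158) [ 0.66  -0.037  0.028]
(305, 143) [0.707 0.11  0.028]
```

View pics/crop0.png

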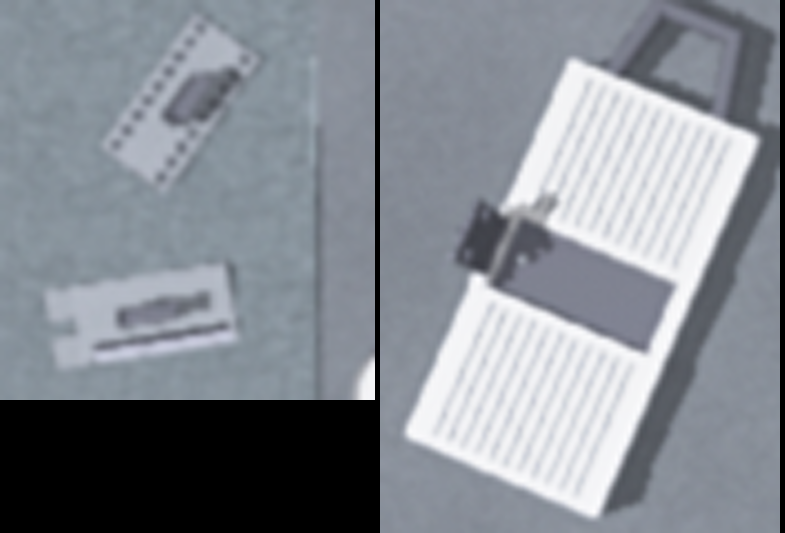

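The crop confirms the choice: the plate with the notch on its left end at crop (65,325) is the slicing plate, blade strip along the bottom, and the bumpy one is above. In the slicer, the recess is at (595,285) and the open flap at (490,240). I'll work out both poses from the corners.

```bash
cat >> h.py <<'E'
def step(goal,yaw=None):
    """shift (mm, tool axes) and turn about tool z (deg) to TCP goal with tool-y along world yaw, tool down"""
    o=manip.get_obs(); Rt=R.from_rotvec(o['tool_rot']); d=Rt.inv().apply(np.array(goal)-o['tool_pos'])*1000
    t=None
    if yaw is not None:
        c=[]
        for k in (0,np.pi):
            y=np.array([np.cos(yaw+k),np.sin(yaw+k),0]);z=np.array([0,0,-1.]);x=np.cross(y,z)
            c.append((Rt.inv()*R.from_matrix(np.c_[x,y,z])).as_rotvec(degrees=True))
        t=min(c,key=np.linalg.norm).round(1)
    print('shift',d.round(1),'turn',t, 'j6',o['joint_positions'][5].round(2))
E
python3 - <<'E'
from h import *
K,M=cam('top')
c=np.array([[45,290],[230,263],[240,345],[62,370]])/5+[390,155]
w=np.array([ray(K,M,p,.008) for p in c]); print(w.round(3)); pc=w.mean(0)
y=(w[0]+w[3]-w[1]-w[2])[:2]; print('plate',pc.round(3),'yaw y',np.degrees(np.arctan2(y[1],y[0])), np.linalg.norm(y)/2)
s=np.array([[192,60],[378,135],[220,518],[25,435]])/4.444+[265,130]
w=np.array([ray(K,M,p,.028) for p in s]); x=(w[0]+w[1]-w[2]-w[3])[:2]; yy=(w[0]+w[3]-w[1]-w[2])[:2]
sc=w.mean(0);print('slicer',sc.round(3),np.degrees(np.arctan2(x[1],x[0])),np.degrees(np.arctan2(yy[1],yy[0]))-90,np.linalg.norm(x)/2,np.linalg.norm(yy)/2)
a=np.arctan2(y[1],y[0])-np.pi/2
step([pc[0],pc[1],.15],a)
E
```

```text
[[ 0.486 -0.202  0.008]
 [ 0.506 -0.323  0.008]
 [ 0.453 -0.329  0.008]
 [ 0.434 -0.213  0.008]]
plate [ 0.47  -0.267  0.008] yaw y 99.40039828697306 0.1199079545460747
slicer [0.539 0.087 0.028] -21.72261054691889 -21.308078787396298 0.3003902329996467 0.15001948155333591
shift [ 366.1 -252.2  102.7] turn [ -0.1  -0.1 -81.6] j6 -0.08
```

```bash
python3 -m creep '[[30,-20,8,0,0,-7],[60,-41,16,0,0,-14],[90,-62,25,0,0,-21],[120,-83,33,0,0,-28],[152,-105,42,0,0,-35],[184,-127,52,0,0,-42],[216,-149,60,0,0,-49],[248,-171,70,0,0,-56],[280,-193,78,0,0,-63],[310,-214,87,0,0,-70]]' 0 60
python3 - <<'E'
from h import *
step([.470,-.267,.15],np.radians(9.4))
E
```

```text
t: 0.93
tool_pos: [0.4289, -0.3187, 0.1656]
tool_rot: [-2.258, -2.184, -0.0]
wrist_force: [0.8, 0.5, 0.3]
finger_gap: 1.001
grip_force: 0.0
shift [53.  39.4 15.7] turn [ -0.   -0.  -11.3] j6 -0.71
```

```bash
python3 -m creep '[[15,12,4,0,0,-3],[34,25,10,0,0,-7],[53,39,16,0,0,-11],[53,39,16,0,0,-11.3],[53,39,16,0,0,-11.3],[53,39,16,0,0,-11.3],[53,39,16,0,0,-11.3],[53,39,16,0,0,-11.3],[53,39,16,0,0,-11.3],[53,39,16,0,0,-11.3]]'
python3 - <<'E'
from h import *
K,M=cam('wrist'); a=optics.read_camera('wrist'); cv2.imwrite('pics/w1.png',a)
print(M.round(3).tolist()); step([.470,-.267,.15],np.radians(9.4))
print(proj(K,M,[.47,-.267,.036]), proj(K,M,[.47-.01,-.267+.06,.008]))
E
```

```text
t: 1.77
tool_pos: [0.4689, -0.2699, 0.1506]
tool_rot: [2.041, 2.388, -0.0]
wrist_force: [0.2, -0.6, 0.1]
finger_gap: 0.999
grip_force: 0.0
[[0.988, 0.149, 0.044, 0.458], [0.156, -0.951, -0.268, -0.2], [0.002, 0.272, -0.962, 0.272], [0.0, 0.0, 0.0, 1.0]]
shift [2.6 1.5 0.5] turn [ 0.   0.  -0.4] j6 -0.78
[322.52608049 197.78866999] [321.81171223 125.77128073]
```

View pics/w1.png

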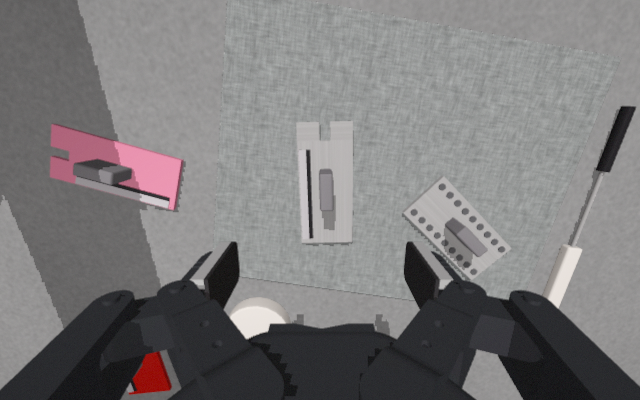

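The wrist view shows the slicing plate with corners (297,123), (352,121), (352,243), (302,243), its notch up at (326,128) and its grip top at about (326,175). The grating plate's nearest corner, (404,214), is clear of the fingers.

```bash
python3 - <<'E'
from h import *
K,M=cam('wrist')
w=np.array([ray(K,M,p,.008) for p in [(297,123),(352,121),(352,243),(302,243)]]); pc=w.mean(0)
y=(w[0]+w[1]-w[2]-w[3])[:2]; x=(w[1]+w[2]-w[0]-w[3])[:2]; ay=np.degrees(np.arctan2(y[1],y[0]))-90
print(pc.round(4),ay,np.degrees(np.arctan2(x[1],x[0])),np.linalg.norm(y)/2,np.linalg.norm(x)/2)
a=cv2.imread('pics/w1.png'); h=a[160:235,312:342].mean(2)
m=((h<125)*255).astype(np.uint8); n,l,st,ce=cv2.connectedComponentsWithStats(m); print(st,[ray(K,M,(s[0]+s[2]/2+312,s[1]+160),.036).round(4) for s in st])
step([pc[0],pc[1],.029+.003],np.radians(ay))
E
```

```text
[ 0.4728 -0.2626  0.008 ] 10.383292253037311 9.92732127034119 0.12081251753216155 0.05101828931913528
[[   0    0   30   75 2080]
 [   7    9   13   11   61]
 [   9   20   13   32   69]
 [   8   39    1   10   10]
 [  21   53    1    1    1]
 [   0   54    1   21   21]
 [  12   54    1    1    1]
 [  20   55    2    2    2]
 [  12   61    1    1    1]
 [  21   60    1    1    1]
 [  21   64    1    1    1]
 [  21   66    1    1    1]
 [  21   69    1    1    1]] [array([ 0.4686, -0.2333,  0.036 ]), array([ 0.4685, -0.2411,  0.036 ]), array([ 0.4718, -0.2503,  0.036 ]), array([ 0.4684, -0.2682,  0.036 ]), array([ 0.482 , -0.2793,  0.036 ]), array([ 0.4635, -0.2832,  0.036 ]), array([ 0.4742, -0.2815,  0.036 ]), array([ 0.4818, -0.2812,  0.036 ]), array([ 0.4752, -0.2881,  0.036 ]), array([ 0.4831, -0.2859,  0.036 ]), array([ 0.4837, -0.2897,  0.036 ]), array([ 0.4841, -0.2916,  0.036 ]), array([ 0.4846, -0.2945,  0.036 ])]
shift [  6.6   4.9 118.5] turn [ 0.   0.  -1.4] j6 -0.78
```

```bash
python3 -m creep '[[3,2,15,0,0,-0.7],[6.6,5,40,0,0,-1.4],[6.6,5,65,0,0,-1.4],[6.6,5,90,0,0,-1.4],[6.6,5,105,0,0,-1.4],[6.6,5,114,0,0,-1.4],[6.6,5,117,0,0,-1.4],[6.6,5,117,0,0,-1.4],[6.6,5,117,0,0,-1.4],[6.6,5,117,0,0,-1.4]]'
python3 -m creep '[[0,0,0,0,0,0],[0,0,0,0,0,0],[0,0,0,0,0,0],[0,0,0,0,0,0],[0,0,0,0,0,0],[0,0,0,0,0,0],[0,0,0,0,0,0],[0,0,0,0,0,0],[0,0,0,0,0,0],[0,0,0,0,0,0]]' 255 60
python3 - <<'E'
from h import *
step([.473,-.263,.033],np.radians(10.3))
E
```

```text
t: 2.65
tool_pos: [0.4741, -0.2628, 0.0349]
tool_rot: [2.008, 2.412, 0.0]
wrist_force: [-0.1, -0.6, 0.3]
finger_gap: 1.0
grip_force: 0.0
t: 3.48
tool_pos: [0.4733, -0.2621, 0.0336]
tool_rot: [2.01, 2.414, 0.0]
wrist_force: [-0.2, -0.9, 1.5]
finger_gap: 0.128
grip_force: 61.3
shift [-0.8 -0.4  0.6] turn [0.  0.  0.1] j6 -0.79
```

```bash
python3 -m creep '[[0,0,-5,0,0,0],[0,0,-15,0,0,0],[0,0,-30,0,0,0],[0,0,-50,0,0,0],[0,0,-75,0,0,0],[0,0,-100,0,0,0],[0,0,-125,0,0,0],[0,0,-145,0,0,0],[0,0,-160,0,0,0],[0,0,-167,0,0,0]]'
python3 - <<'E'
from h import *
step([.499,-.015,.2],np.radians(-21.5)); print(manip.get_obs()['finger_gap'])
E
```

```text
t: 4.32
tool_pos: [0.474, -0.2626, 0.2039]
tool_rot: [2.007, 2.411, 0.001]
wrist_force: [0.5, -0.7, -1.7]
finger_gap: 0.126
grip_force: 60.8
shift [238.9  69.5   3.3] turn [ 0.2  0.1 32. ] j6 -0.79
0.12620890609135618
```

```bash
python3 -m creep '[[12,4,0,0,0,2],[40,12,0,0,0,6],[70,21,0,0,0,10],[102,30,0,0,0,14],[135,40,0,0,0,19],[167,50,0,0,0,24],[197,58,0,0,0,28],[222,65,0,0,0,31],[236,69,0,0,0,32],[239,69.5,0,0,0,32]]'
python3 -m creep '[[0,0,0,0,0,0],[0,0,0,0,0,0],[0,0,0,0,0,0],[0,0,0,0,0,0],[0,0,0,0,0,0],[0,0,0,0,0,0],[0,0,0,0,0,0],[0,0,0,0,0,0],[0,0,0,0,0,0],[0,0,0,0,0,0]]'
python3 - <<'E'
from h import *
K,M=cam('wrist'); a=optics.read_camera('wrist'); cv2.imwrite('pics/w2.png',a)
step([.499,-.015,.2],np.radians(-21.5))
sl=lambda x,y,z:np.array([.539,.087,0])+R.from_euler('z',-21.5,degrees=True).apply([x,y,z])
print(proj(K,M,sl(0,.048,.032)))
E
```

```text
t: 5.15
tool_pos: [0.4975, -0.012, 0.1997]
tool_rot: [-2.594, -1.77, 0.001]
wrist_force: [-0.4, 0.6, -1.5]
finger_gap: 0.126
grip_force: 60.8
t: 5.98
tool_pos: [0.4981, -0.0144, 0.2003]
tool_rot: [2.598, 1.767, 0.0]
wrist_force: [-0.2, 0.2, -1.3]
finger_gap: 0.126
grip_force: 60.8
shift [-0.3  1.1  0.3] turn [ 0.  0. -0.] j6 0.24
[322.41140663  19.64926413]
```

View pics/w2.png

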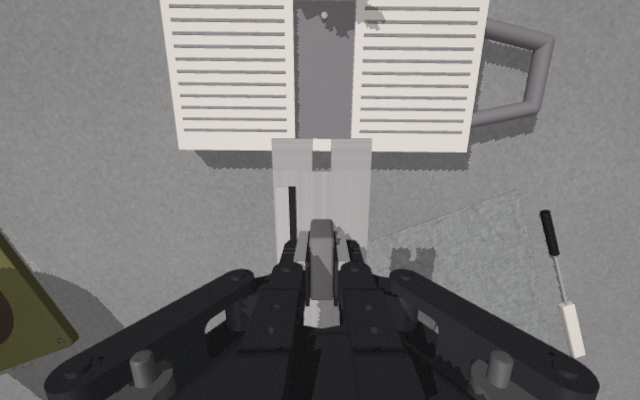

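The wrist view shows the pin at about (324,15) and the recess walls near columns 295 and 353, with its near end at row 138. The held plate's far end runs (273,140) to (371,139), with the notch at columns 312–331.

```bash
python3 - <<'E'
from h import *
K,M=cam('wrist'); g=cv2.imread('pics/w2.png').mean(2)
print(g[6:26,316:333].astype(int))
for r in (25,50,75,100,125):
    e=np.diff(g[r]); print(r,280+np.argmin(e[280:310]),340+np.argmax(e[340:365]), g[r,[285,320,360]])
w=[]
for r in (50,75,100,125):
    e=np.diff(g[r]); a,b=280+np.argmin(e[280:310])+.5,340+np.argmax(e[340:365])+.5; w.append([ray(K,M,(a,r),.028),ray(K,M,(b,r),.028)])
w=np.array(w); m=w.mean(1)
for v in (w[:,0],w[:,1],m):
    f=np.polyfit(v[:,1],v[:,0],1); print('yaw',-np.degrees(np.arctan(f[0])),v.mean(0).round(4))
print('width',np.linalg.norm(w[:,0]-w[:,1],axis=1))
print('pin',ray(K,M,(324,15),.032).round(4))
for r in (145,160,180):
    e=np.diff(g[r]); print(r,[int(i) for i in np.where(abs(e[260:390])>12)[0]+260])
print('plate end',ray(K,M,(273,140),.175).round(4),ray(K,M,(371,139),.175).round(4),'notch',ray(K,M,(321.5,139.5),.175).round(4))
E
```

```text
[[ 89  92  91  91  90  91  91  90  91  90  92  90  88  91  91  91  89]
 [ 92  91  92  91  92  90  91  91  90  92  92  90  91  90  91  90  90]
 [ 91  89  91  91  91  91  93  92  91  90  89  92  90  91  91  90  93]
 [ 89  90  91  91  92  91  90  91  90  91  91  92  91  91  91  91  91]
 [ 92  90  92  90  91  91  90  91  91  90  90  92  92  92  89  91  92]
 [ 91  91  90  91  91  90  94 114 121 104  91  93  90  91  91  91  91]
 [ 91  91  90  91  91 103 141 164 162 151 126  89  89  91  92  91  92]
 [ 92  92  90  92  90 123 170 175 172 168 153 112  91  90  91  90  91]
 [ 93  91  92  91  96 133 175 173 172 172 160 119  91  92  89  90  90]
 [ 99 123 116  91 101 138 175 173 172 169 162 129  91  91  91  91  91]
 [123 130 127 114  94 126 170 173 170 166 157 111  92  90  90  91  91]
 [131 130 131 123  97 118 144 167 168 160 128  90  91  92  91  92  89]
 [132 131 131 128 120 110 103 122 127 112  94  83  93  90  90  93  91]
 [130 131 132 130 128 102  83  84  87  82  77  85  91  91  90  90  92]
 [131 131 131 130 129 119  97  83  81  80  83  91  92  92  92  91  91]
 [132 132 131 131 132 123  91  83  
[... 298 characters left out ...]
  92  92  92  90  92]]
25 292 354 [216.         130.         216.33333333]
50 293 353 [216.66666667 132.         216.33333333]
75 293 352 [216.         131.66666667 216.33333333]
100 294 352 [216.66666667 131.         216.        ]
125 294 350 [216.33333333 132.66666667 215.66666667]
yaw -22.10989046431795 [0.5091 0.0876 0.028 ]
yaw -22.07135632085047 [0.5625 0.0665 0.028 ]
yaw -22.0912571071805 [0.5358 0.077  0.028 ]
width [0.05726859 0.05757876 0.05790366 0.05722129]
pin [0.5593 0.1347 0.032 ]
145 [270, 271, 311, 312, 330, 370, 371]
160 [270, 271, 272, 311, 312, 329, 330, 331, 370, 371]
180 [272, 369, 370]
plate end [0.4961 0.0503 0.175 ] [0.5435 0.0321 0.175 ] notch [0.5196 0.0413 0.175 ]
```

```bash
python3 - <<'E'
from h import *
step([.541,.0907,.085],np.radians(-22.1))
E
```

```text
shift [113.5   1.3 115.3] turn [0.  0.  0.6] j6 0.24
```

```bash
python3 -m creep '[[15,0,0,0,0,0.6],[40,1,0,0,0,0.6],[70,1,10,0,0,0.6],[95,1.3,25,0,0,0.6],[110,1.3,45,0,0,0.6],[113.5,1.3,65,0,0,0.6],[113.5,1.3,85,0,0,0.6],[113.5,1.3,102,0,0,0.6],[113.5,1.3,112,0,0,0.6],[113.5,1.3,115,0,0,0.6]]'
python3 -m creep '[[0,0,0,0,0,0],[0,0,0,0,0,0],[0,0,0,0,0,0],[0,0,0,0,0,0],[0,0,0,0,0,0],[0,0,0,0,0,0],[0,0,0,0,0,0],[0,0,0,0,0,0],[0,0,0,0,0,0],[0,0,0,0,0,0]]'
python3 - <<'E'
from h import *
K,M=cam('wrist'); a=optics.read_camera('wrist'); cv2.imwrite('pics/w3.png',a)
print(proj(K,M,[.559,.135,.032])); step([.541,.0907,.085],np.radians(-22.1))
E
```

```text
t: 6.87
tool_pos: [0.5395, 0.0907, 0.083]
tool_rot: [-2.605, -1.752, 0.005]
wrist_force: [-1.1, 0.3, -0.7]
finger_gap: 0.127
grip_force: 60.8
t: 7.7
tool_pos: [0.5409, 0.0907, 0.0853]
tool_rot: [-2.607, -1.753, 0.0]
wrist_force: [0.7, -0.2, -1.7]
finger_gap: 0.13
grip_force: 60.8
[322.17159012 155.44711637]
shift [-0.   0.1  0.3] turn [-0.   0.  -0.1] j6 0.45
```

View pics/w3.png

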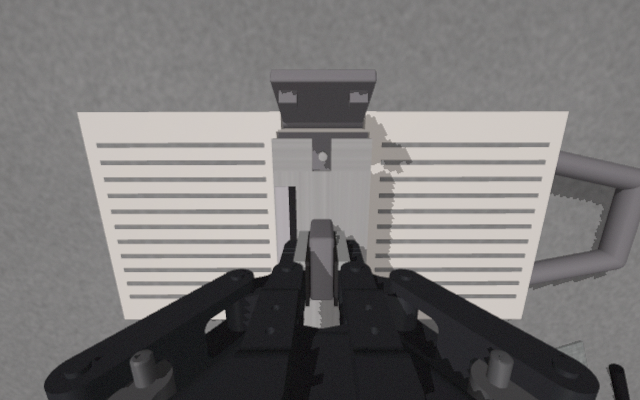

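The pin shows at (322,157) in the middle of the notch, about 1 mm from the prediction. I'll lower the plate.

```bash
python3 -m creep '[[0,0,4,0,0,0],[-0.5,0,10,0,0,0],[-0.5,0,16,0,0,0],[-0.5,0,21,0,0,0],[-0.5,0,25,0,0,0],[-0.5,0,28,0,0,0],[-0.5,0,30,0,0,0],[-0.5,0,32,0,0,0],[-0.5,0,32.5,0,0,0],[-0.5,0,32.5,0,0,0]]'
python3 -m creep '[[0,0,0,0,0,0],[0,0,0,0,0,0],[0,0,0,0,0,0],[0,0,0.5,0,0,0],[0,0,0.5,0,0,0],[0,0,0.5,0,0,0],[0,0,0.5,0,0,0],[0,0,0.5,0,0,0],[0,0,0.5,0,0,0],[0,0,0.5,0,0,0]]'
```

```text
t: 8.58
tool_pos: [0.5408, 0.0903, 0.0528]
tool_rot: [2.607, 1.753, 0.0]
wrist_force: [-0.8, -0.6, -1.7]
finger_gap: 0.128
grip_force: 61.0
t: 9.42
tool_pos: [0.541, 0.0903, 0.0525]
tool_rot: [2.607, 1.753, 0.001]
wrist_force: [0.3, 0.5, 1.2]
finger_gap: 0.13
grip_force: 60.9
```

```bash
python3 -m creep '[[0,0,0,0,0,0],[0,0,0,0,0,0],[0,0,0,0,0,0],[0,0,0,0,0,0],[0,0,0,0,0,0],[0,0,0,0,0,0],[0,0,0,0,0,0],[0,0,0,0,0,0],[0,0,0,0,0,0],[0,0,0,0,0,0]]' 110 60
python3 -m creep '[[0,0,-5,0,0,0],[0,0,-15,0,0,0],[0,0,-30,0,0,0],[0,0,-50,0,0,0],[0,0,-70,0,0,0],[0,0,-90,0,0,0],[0,0,-105,0,0,0],[0,0,-112,0,0,0],[0,0,-115,0,0,0],[0,0,-115,0,0,0]]'
python3 - <<'E'
from h import *
K,M=cam('wrist'); a=optics.read_camera('wrist'); cv2.imwrite('pics/w4.png',a)
sl=lambda x,y,z:np.array([.541,.0905,0])+R.from_euler('z',-22.1,degrees=True).apply([x,y,z])
for p in [(0,.048,.032),(0,.026,.04),(-.026,.06,.027),(.026,.06,.027),(0,.07,.037)]: print(p,proj(K,M,sl(*p)).round(1))
E
```

```text
t: 10.25
tool_pos: [0.5408, 0.0903, 0.0523]
tool_rot: [2.607, 1.753, 0.0]
wrist_force: [-0.4, 0.2, 1.2]
finger_gap: 0.567
grip_force: 0.0
t: 11.08
tool_pos: [0.5411, 0.0903, 0.1683]
tool_rot: [2.606, 1.753, 0.002]
wrist_force: [0.4, -0.8, -0.3]
finger_gap: 0.568
grip_force: 0.0
(0, 0.048, 0.032) [321.2 143.6]
(0, 0.026, 0.04) [321.3 168.9]
(-0.026, 0.06, 0.027) [292.9 129.9]
(0.026, 0.06, 0.027) [349.5 129.8]
(0, 0.07, 0.037) [321.2 118.5]
```

View pics/w4.png

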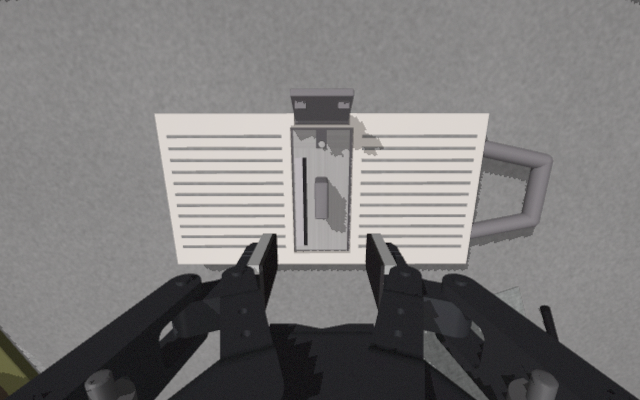

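The plate is seated: it sits square in the recess with the pin in the notch at (321,144) and the flap still open at rows 90–122. Next I'll close the gripper, go behind the flap and push it over.

```bash
python3 -m creep '[[15,0,0,0,0,0],[45,0,0,0,0,0],[80,0,0,0,0,0],[110,0,0,0,0,0],[130,0,0,0,0,0],[135,0,10,0,0,0],[135,0,30,0,0,0],[135,0,55,0,0,0],[135,0,78,0,0,0],[135,0,88,0,0,0]]' 255 60
python3 -m creep '[[0,0,0,0,0,0],[0,0,0,0,0,0],[-8,0,0,0,0,0],[-16,0,0,0,0,0],[-24,0,0,0,0,0],[-32,0,0,0,0,0],[-40,0,0,0,0,0],[-48,0,0,0,0,0],[-56,0,0,0,0,0],[-62,0,0,0,0,0]]'
python3 -m creep '[[-4,0,0,0,0,0],[-8,0,0,0,0,0],[-12,0,0,0,0,0],[-16,0,0,0,0,0],[-18,0,0,0,0,0],[-18,0,0,0,0,0],[-18,0,0,0,0,0],[-18,0,0,0,0,0],[-18,0,0,0,0,0],[-18,0,0,0,0,0]]'
python3 - <<'E'
from h import *
K,M=cam('wrist'); a=optics.read_camera('wrist'); cv2.imwrite('pics/w5.png',a)
step([.541+.042*.376,.0905+.042*.9265,.061],np.radians(-22.1))
E
```

```text
t: 11.97
tool_pos: [0.5884, 0.2145, 0.0736]
tool_rot: [-2.605, -1.752, 0.013]
wrist_force: [-0.4, -0.3, -0.6]
finger_gap: 0.003
grip_force: 0.0
t: 12.8
tool_pos: [0.5682, 0.1571, 0.0796]
tool_rot: [2.607, 1.753, 0.002]
wrist_force: [1.1, 2.0, -0.0]
finger_gap: 0.001
grip_force: 0.7
t: 13.63
tool_pos: [0.5615, 0.1413, 0.0792]
tool_rot: [-2.607, -1.754, 0.0]
wrist_force: [0.1, -0.1, -0.2]
finger_gap: -0.0
grip_force: 0.0
shift [-12.8   0.1  18.3] turn [-0.  0. -0.] j6 0.54
```

View pics/w5.png

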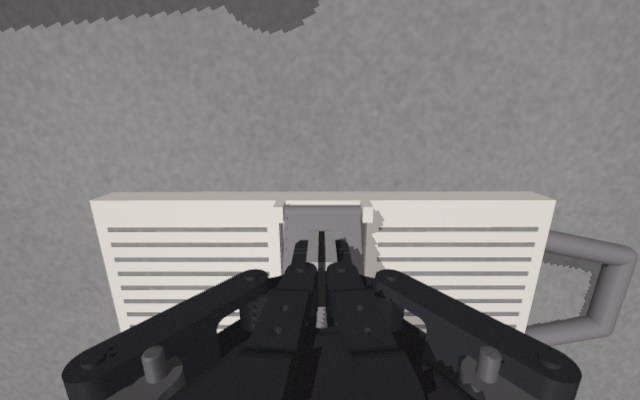

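The flap, at (322,220), has folded forward beneath the fingertips. Now I'll press it down.

```bash
python3 -m creep '[[-3,0,2,0,0,0],[-6,0,4,0,0,0],[-9,0,7,0,0,0],[-11,0,10,0,0,0],[-12,0,13,0,0,0],[-12,0,15,0,0,0],[-12,0,17,0,0,0],[-12,0,18,0,0,0],[-12,0,18.5,0,0,0],[-12,0,18.5,0,0,0]]'
python3 -m creep '[[0,0,0,0,0,0],[0,0,0.7,0,0,0],[0,0,0.7,0,0,0],[0,0,0.7,0,0,0],[0,0,0.7,0,0,0],[0,0,0.7,0,0,0],[0,0,0.7,0,0,0],[0,0,0.7,0,0,0],[0,0,0.7,0,0,0],[0,0,0.7,0,0,0]]'
```

```text
t: 14.52
tool_pos: [0.5568, 0.1297, 0.0619]
tool_rot: [2.606, 1.754, -0.003]
wrist_force: [-4.6, -2.7, 8.9]
finger_gap: 0.001
grip_force: 4.4
t: 15.35
tool_pos: [0.5569, 0.1297, 0.0618]
tool_rot: [2.606, 1.754, -0.003]
wrist_force: [-5.8, -1.6, 11.9]
finger_gap: 0.001
grip_force: 6.1
```

```bash
python3 -m creep '[[0,0,-8,0,0,0],[0,0,-25,0,0,0],[0,0,-50,0,0,0],[0,0,-80,0,0,0],[0,0,-100,0,0,0],[-20,0,-110,0,0,0],[-45,0,-115,0,0,0],[-60,0,-115,0,0,0],[-60,0,-115,0,0,0],[-60,0,-115,0,0,0]]'
python3 - <<'E'
from h import *
K,M=cam('wrist'); a=optics.read_camera('wrist')
sl=lambda x,y,z:np.array([.541,.0905,0])+R.from_euler('z',-22.1,degrees=True).apply([x,y,z])
for p in [(0,.026,.04),(0,.026,.034),(-.026,-.06,.027),(.026,-.06,.027)]: print(p,proj(K,M,sl(*p)).round(1))
cv2.imwrite('pics/w6.png',cv2.resize(a[40:280,200:440],(600,600)))
E
```

```text
t: 16.18
tool_pos: [0.5343, 0.0742, 0.1751]
tool_rot: [-2.608, -1.752, -0.001]
wrist_force: [-0.0, 0.7, 0.7]
finger_gap: -0.004
grip_force: 0.0
(0, 0.026, 0.04) [321.7 148.7]
(0, 0.026, 0.034) [321.7 148. ]
(-0.026, -0.06, 0.027) [296.9 230.8]
(0.026, -0.06, 0.027) [346.9 230.7]
```

View pics/w6.png

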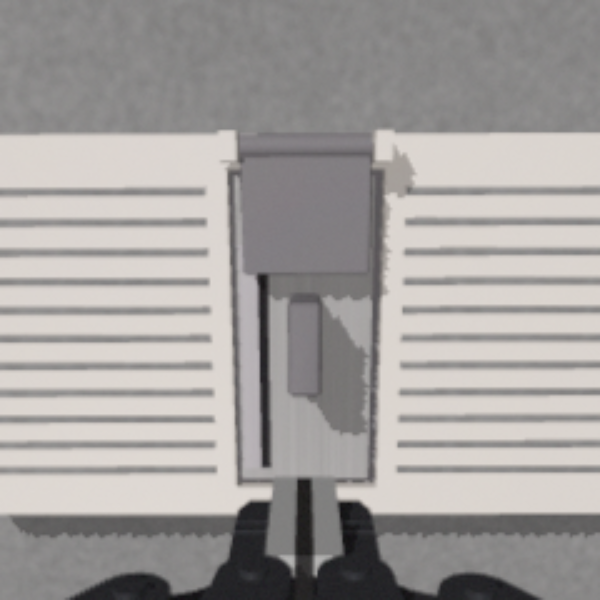

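The flap lies flat, with its free edge at row 148.8 against 148.7 predicted for shut. The plate is square in the recess and the robot is clear of everything.

```bash
python3 -c "
from plant import manip; print(manip.close_job())"
```

```text
the job is handed in; nothing more can be done
None
```

The slicing plate is in the recess with its notch over the pin, the clamp flap is folded fully down over it, and the job was handed in at about 16 s of the 51 s limit; the hand-in returned no verdict.

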